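# Press the bush home in the bearing housing

### The job

Press the flanged bush, narrow end first, into the bore of the bearing housing until the underside of its wide head sits flush on the top of the housing, then let go of it. It is a press fit: its own weight will not seat it. Leave the loose bearing, the tape measure and the shackle where they are.

Things in the scene. Friction and masses are not known exactly. Their poses are not given: they have to be found in the camera images.
- bush_center (a point): Centre of the loose brass flanged bush (72 mm long, about 0.3 kg), which starts upright on the table, narrow end down. Lower half: round sleeve, 40 mm diameter, 36 mm long, its foot tapered to 33 mm over the last 4.5 mm. This point is on the axis half-way up, exactly at the shoulder (the plane of the head's underside), 36 mm above the foot. z runs along the axis toward the head; yaw is immaterial.
- bush_top (a point): Centre of the flat top of the same bush's head, 36 mm from bush_center along its z. The head is the upper half: round, 52 mm diameter, 36 mm tall, with two fine dark lines round it and a dark spot on top (solid, no hole). Same axes.
- housing: Fixed aluminium bearing housing: a block 92 mm (its x) by 86 mm (its y), 56 mm high, with a 12 mm thick bolted foot on its +y and -y sides (134 mm long in all; bolt heads to 21 mm). Origin at the centre of its underside; z up.
- bore_mouth (a point): Centre of the mouth of the housing's bore, on its top face, 56 mm above the table. The bore is vertical, round, 42 mm diameter, right through. Four sprung steel strips stand 2.5 mm into it from 14 mm below the mouth: the sleeve drops in freely about 20 mm, then needs a steady push of 10 to 15 N all the way and stays where left. When home, bush_center coincides with this point. z up.
- bearing: Loose steel ball bearing, 52 mm diameter, 15 mm high, lying flat on the table; a bystander. Origin at the centre of its underside.
- tape_measure: Loose yellow tape measure, 41 x 94 x 71 mm, standing on the table; a bystander. Origin on its underside.
- shackle: Loose grey steel shackle, 68 x 65 x 18 mm, lying on the table; a bystander. Origin on its underside.
There are look-alikes about, which are no part of the job. Of the things shaped like the part that bears bush_center, the brass one is meant.

How it is judged:
At the end, for the whole second after the job is handed in: The bush is in the bore, head up: its shoulder within 2.5 mm of the housing's top face, its axis within 3 mm of the bore's and within 0.05 rad of vertical, and the robot has let go (z of bush_center in the frame of bore_mouth between -0.003 and 0.0025 m and horizontal distance between bush_center and bore_mouth below 0.003 m and angle between the z axis of bush_center and the z axis of bore_mouth, either way round below 0.05 rad); the robot touches nothing.
It fails at once if the bearing is pushed more than 30 mm away (distance of bearing from where it was at the start of the episode above 0.03 m).
It fails at once if the tape measure is pushed more than 30 mm away (distance of tape_measure from where it was at the start of the episode above 0.03 m).
It fails at once if the shackle is pushed more than 30 mm away (distance of shackle from where it was at the start of the episode above 0.03 m).
It also fails if it takes over 54 s, if anything falls off the work surface, if the arm or the gripper's body presses on something with over 40 N, if the wrist force passes 120 N, or if a joint passes its speed limit or range.

### The arm

A 6-joint arm with a two-finger parallel gripper is mounted at the origin on the work surface; the furniture and walls round the work are solid. World frame = base frame: x ahead of the robot, y to its left, z up, the work surface at z = 0. Lengths are in m, angles in rad, forces in N, time in s.
With the tool pointing down it reaches from about 0.3 to 0.775 m from the base axis. Payload 14.6 kg.
Tool frame: the origin (TCP) lies at the very end of the fingers, on their centre line; the grasp point (between the pads) lies 19 mm behind it; z points along the fingers, y is the line along which they close (so a half turn about z gives the same grasp; the last joint's range is limited). The gripper opens to 94 mm and grips with 3 to 60 N. Pads are 16 mm wide; open, the fingers measure 119 mm over their backs; the gripper's body (75 mm by 177 mm) begins 78 mm behind the grasp point.
Start: joints at [1.189, 0.3, 1.521, -0, 1.321, -0.067], TCP at [0.17, 0.523, 0.205] pointing down, gripper open.
Joint ranges: [-3.03, 3.03], [-0.79, 2.21], [0.23, 2.52], [-1.04, 4.18], [0, 3.07], [-2.55, 2.55]. Speed limits (rad/s): [2.22, 2.22, 2.57, 3.14, 3.14, 3.14].

### API

Orientations are given as a unit quaternion [x, y, z, w].
In Python, from cell import arm gives the robot as it stands.
- The arm moves only by the tool drive_tool, never from a script. Its arguments are lists of equal length, an entry for each row: "slide": the shift along the tool's x, y, z in units of 50 mm (1.0 is 50 mm), a list of three; "yaw": the turn about the tool's z in units of 5 degrees (1.0 is 5 degrees). In form: {"slide": [[dx, dy, dz], ...], "yaw": [yaw, ...]}. A call has 1 to 20 rows; each row is the pose to reach, as a shift and turn from the pose commanded when the call began, along the tool's axes at that moment; what a row does not reach only later rows make up. A row lasts 1/10 s, in which the tool goes at most 50 mm and 8.59 degrees, less where a joint would pass 70% of its speed; a pose out of reach is approached as far as the arm can. A call with a gripper value outside its range is refused whole. "grip" is the finger opening in mm, from 0 to 94, set as the call begins (left out, the last holds). The fingers move at their own pace and stop on an object; "grip_force" is the grip in N (left out, the last holds). Time passes only in rows, so rows that repeat a pose let the fingers close. It gives the time, the measured TCP pose, the force, the opening and the grip force at its end, in the units of the state.
- arm.sense(): the state, without advancing time (a new reading comes with each control period).
- arm.read_camera(name): name is "side" or "top" or "wrist"; returns the picture (480x640x3 uint8, red, green, blue); there is no depth.
- arm.get_calibration(name): a dict with "camera_matrix" (3x3 intrinsics, pixels), "world_to_cam" (4x4, takes a point from world to camera coordinates); the wrist camera has in their place "tool_from_camera" (4x4, takes a point from camera to tool coordinates, whose origin is the TCP and whose axes are the flange's). Camera axes: x right, y down, z forward; pixel columns grow to the right and rows downward; lengths in m; the calibration is good to about 2 mm. A picture is of the moment at which its call begins: read the wrist's pose just before it. get_calibration takes no time and is no camera call.
- arm.job_done(): hands the job in; it is judged then, once.
Trained networks look in the newest picture that a camera, given by its name, has taken for a name from the list of things; names that differ only in an ending like _2 or _b are one class to them, and where a whole thing is asked for, a point or a joint stands for the part that bears it (a point fixed in the world has none). Each returns a list of dicts, best first, with "confidence" (0 to 1); they miss things now and then, are a little off and sometimes report something else, mostly with a low value. They report only what shows in the picture. A call takes as long as a camera call. They do not tell look-alikes from the thing itself.
- arm.cut_out(label, camera): "pixels" (480x640 bool, what is visible of it) and "box" ([left, top, right, bottom] in pixels, round what is visible of it).
- arm.landmark_of(label, camera): "position" ([column, row] in pixels: a listed point, or the origin of a listed thing).
The state is a dict: "time_s": time; "joints": joint angles; "joint_vel": joint speeds; "effort": joint torques, N m; "ee_pos": TCP position; "orientation": TCP orientation; "wrist_force": force on the tool from outside, world axes, zero at the start; "ft_torque": the same for the moment, N m; "finger_gap": finger opening in m; "grip_force": force on a finger pad.
Only numpy, scipy, OpenCV 4.12 (cv2) and the standard library are available. Lean on these libraries where they do the work, as an engineer would, in place of code of your own. Each camera call takes 0.05 s, during which the arm holds its last target. There are 200 camera calls.

## Working session

There is one attempt and no reset: what is moved stays moved. The work goes in short steps, Python scripts to look and compute and a tool call to move; the robot and the scene stay as the last step left them, time stands still between calls to the robot, and variables do not carry over. Pictures are saved under pics/ and viewed, at most 10 in all, crops included, and the job is handed in when it is done.

Besides the shell and the picture viewer there is one more tool, called after "Call:" as name(argument=value, ...), one argument or row to a line, values as JSON. drive_tool: Moves the arm, as the interface text tells. Its arguments: {"type":"object","properties":{"slide":{"type":"array","items":{"type":"array","items":{"type":"number"}}},"yaw":{"type":"array","items":{"type":"number"}},"grip":{"type":"number"},"grip_force":{"type":"number"}},"required":["slide","yaw"]}

```bash
mkdir -p pics; cat > h.py <<'E'
from cell import arm
import numpy as np, cv2
from scipy.spatial.transform import Rotation as R
def cam(name):
    c=arm.get_calibration(name); K=np.array(c["camera_matrix"])
    if "world_to_cam" in c: T=np.linalg.inv(np.array(c["world_to_cam"]))
    else:
        s=arm.sense(); W=np.eye(4); W[:3,:3]=R.from_quat(s["orientation"]).as_matrix(); W[:3,3]=s["ee_pos"]
        T=W@np.array(c["tool_from_camera"])
    return K,T
def onz(px,name,z):
    K,T=cam(name); d=T[:3,:3]@np.linalg.inv(K)@np.array([px[0],px[1],1.]); o=T[:3,3]
    return o+d*(z-o[2])/d[2]
def proj(p,name):
    K,T=cam(name); q=np.linalg.inv(T)@np.append(p,1); u=K@q[:3]; return u[:2]/u[2]
E
python3 - <<'E'
from h import *
s=arm.sense(); print(s)
Z={"bush_center":.036,"bush_top":.072,"housing":0,"bore_mouth":.056,"bearing":0,"tape_measure":0,"shackle":0}
ims=[]
for n in ["top","side"]:
    im=arm.read_camera(n); cv2.imwrite(f"pics/{n}0.png",im[:,:,::-1])
    print(n,cam(n)[1][:3,3].round(3))
    for l,z in Z.items():
        for r in arm.landmark_of(l,n): print(l,np.round(r["position"],1),round(r["confidence"],2),onz(r["position"],n,z).round(4))
E
```

```text
{'time_s': 0.0, 'joints': array([ 1.18942180e+00,  3.00457066e-01,  1.52161604e+00,  3.15183818e-05,
        1.32066422e+00, -6.65776707e-02]), 'joint_vel': array([-0.00158846, -0.00174707, -0.0003    ,  0.00015239,  0.00065839,
        0.00115785]), 'effort': array([ 1.73451699e-03, -5.31806266e+01, -3.52745068e+01,  7.08763953e-02,
        2.43299321e-02, -1.34949869e-04]), 'ee_pos': array([0.1701763 , 0.5227293 , 0.20487923]), 'orientation': array([ 1.56753162e-01,  9.87637645e-01, -5.54653608e-04, -1.42006650e-04]), 'wrist_force': array([-0.42249498, -0.53333069,  0.10052126]), 'ft_torque': array([ 0.02378337, -0.01235677,  0.00925046]), 'grip_force': 0.0, 'finger_gap': 0.09388013201625901}
top [ 0.321 -0.018  1.218]
bush_center [258.5 233.6] 0.9 [0.426 0.14  0.036]
bush_center [328.8 261.3] 0.85 [ 0.3543 -0.0379  0.036 ]
bush_center [282.5 267.3] 0.76 [0.3401 0.0791 0.036 ]
bush_center [216.5 242.9] 0.57 [0.4032 0.2469 0.036 ]
bush_top [256.  232.6] 0.93 [0.4253 0.1413 0.072 ]
bush_top [215.4 243.2] 0.9 [0.4    0.2415 0.072 ]
bush_top [277.9 267.7] 0.86 [0.3386 0.0874 0.072 ]
bu
[... 345 characters left out ...]
]
bush_center [301.  234.8] 0.92 [0.4364 0.1409 0.036 ]
bush_center [270.5 249.3] 0.92 [0.3452 0.0898 0.036 ]
bush_center [275.7 224.5] 0.65 [0.3947 0.2179 0.036 ]
bush_center [293.4 278.4] 0.58 [ 0.3547 -0.0495  0.036 ]
bush_top [273.2 204. ] 0.87 [0.4029 0.2674 0.072 ]
bush_top [269.8 237.4] 0.83 [0.3412 0.0788 0.072 ]
bush_top [293.3 258.3] 0.8 [ 0.3607 -0.0304  0.072 ]
bush_top [299.7 219.8] 0.79 [0.436  0.1504 0.072 ]
housing [347.1 333.8] 0.57 [ 0.4057 -0.2106  0.    ]
bore_mouth [348.7 306.5] 0.66 [ 0.408  -0.2054  0.056 ]
tape_measure [256.6 213.4] 0.56 [0.3858 0.3844 0.    ]
tape_measure [384.9 399.2] 0.4 [ 0.3949 -0.3781  0.    ]
shackle [387.1 400.2] 0.98 [ 0.3971 -0.381   0.    ]
```

```bash
python3 - <<'E'
import cv2
t=cv2.imread("pics/top0.png")[180:310,140:500]; s=cv2.imread("pics/side0.png")[170:440,200:460]
cv2.imwrite("pics/c1.png",cv2.resize(t,(800,289),interpolation=cv2.INTER_CUBIC))
cv2.imwrite("pics/c2.png",cv2.resize(s,None,fx=2.2,fy=2.2,interpolation=cv2.INTER_CUBIC))
E
```

```text
(no output)
```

View pics/c1.png

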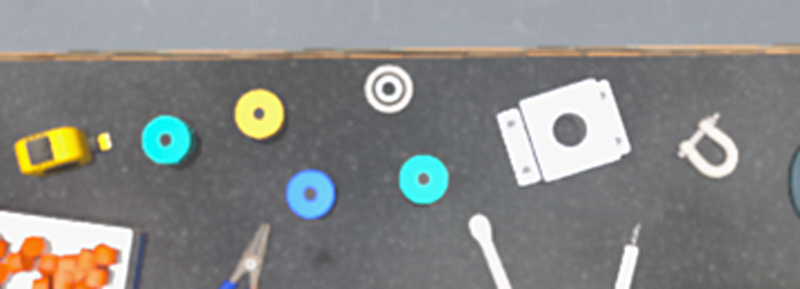

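View pics/c2.png

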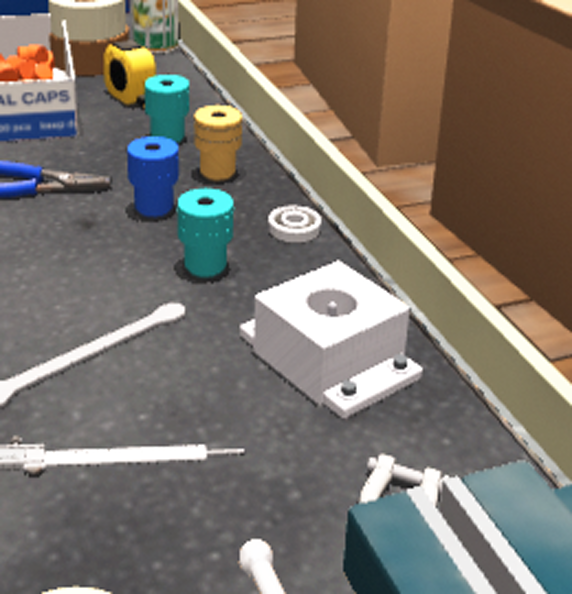

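The brass bush is the yellow-gold one: top picture about (257, 231), side about (299, 222). The teal and blue ones are look-alikes. The bore is at top (395, 240). Next I'll go above the brass one at the current height and look with the wrist camera.

Call:
drive_tool(
  slide=[
    [-0.7,-0.55,0],
    [-1.45,-1.13,0],
    [-2.2,-1.7,0],
    [-2.9,-2.26,0],
    [-3.6,-2.8,0],
    [-4.35,-3.4,0],
    [-5.1,-3.95,0],
    [-5.8,-4.5,0],
    [-6.5,-5.1,0],
    [-7.0,-5.45,0],
    [-7.25,-5.65,0],
    [-7.25,-5.65,0],
    [-7.25,-5.65,0],
    [-7.25,-5.65,0],
    [-7.25,-5.65,0],
    [-7.25,-5.65,0],
  ],
  yaw=[0,0,0,0,0,0,0,0,0,0,0,0,0,0,0,0],
  grip=94,
)

```text
time_s: 2.4
ee_pos: [0.4272, 0.1427, 0.2055]
orientation: [0.156, 0.988, 0.0, 0.0]
wrist_force: [-0.5, -0.4, 0.8]
finger_gap: 0.0939
grip_force: 0.0
```

```bash
python3 - <<'E'
from h import *
s=arm.sense(); print(s["time_s"],s["ee_pos"],s["joints"].round(2),cam("wrist")[1].round(3).tolist())
im=arm.read_camera("wrist"); cv2.imwrite("pics/w1.png",im[:,:,::-1])
for l,z in {"bush_center":.036,"bush_top":.072}.items():
    for r in arm.landmark_of(l,"wrist"): print(l,np.round(r["position"],1),round(r["confidence"],2),onz(r["position"],"wrist",z).round(4))
E
```

```text
2.4 [0.42724423 0.14266128 0.20551326] [ 0.24  0.08  1.79  0.    1.28 -1.02] [[0.308, 0.926, 0.216, 0.365], [0.951, -0.3, -0.07, 0.16], [0.0, 0.227, -0.974, 0.385], [0.0, 0.0, 0.0, 1.0]]
bush_center [117.1 212.5] 0.62 [ 0.3563 -0.0423  0.036 ]
bush_top [420.9 166.6] 0.89 [0.4011 0.2414 0.072 ]
bush_top [221.  159.3] 0.8 [0.3429 0.0818 0.072 ]
bush_top [316.4 238. ] 0.72 [0.4329 0.1375 0.072 ]
bush_top [ 88.  219.4] 0.58 [ 0.3549 -0.0484  0.072 ]
```

View pics/w1.png

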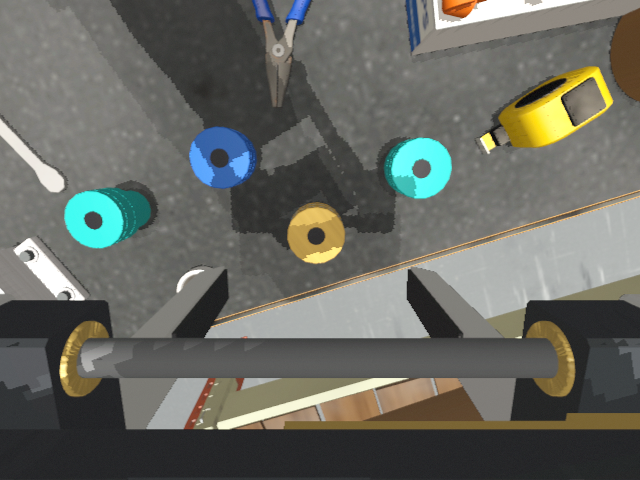

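Wrist view: the brass bush is centred near (316, 236) with its dark spot visible. The jaw line is about right and the neighbours are clear of the fingers. I'll refine the position from the dark spot and colour disc in the wrist and top pictures, and get the bore the same way.

```bash
python3 - <<'E'
from h import *
def spot(f,c,r,name,z,th):
    g=cv2.imread(f,0); x0,y0=int(c[0]-r),int(c[1]-r)
    p=cv2.resize(g[y0:y0+2*r+1,x0:x0+2*r+1],None,fx=8,fy=8,interpolation=cv2.INTER_CUBIC)
    n,l,st,ce=cv2.connectedComponentsWithStats((p<th).astype(np.uint8))
    k=1+np.argmin(np.linalg.norm(ce[1:]-p.shape[0]/2,axis=1)); q=ce[k]/8-.4375+[x0,y0]
    print(name,q.round(2),"area",round(st[k][4]/64,1),onz(q,name,z).round(4))
spot("pics/w1.png",(316,236),14,"wrist",.072,70)
for t in(80,110,130): spot("pics/top0.png",(256,231),4,"top",.072,t)
for t in(60,80,110): spot("pics/side0.png",(299,221),6,"side",.072,t)
for t in(110,130): spot("pics/top0.png",(396,238),13,"top",.056,t)
for n in["top","side"]:
    hsv=cv2.cvtColor(cv2.imread(f"pics/{n}0.png"),cv2.COLOR_BGR2HSV)
    m=cv2.inRange(hsv,(14,80,60),(32,255,255))
    k,l,st,ce=cv2.connectedComponentsWithStats(m)
    for i in range(1,k):
        if 60<st[i][4]<2000 and 230<ce[i][0]<330: print(n,st[i],ce[i].round(2),onz(ce[i],n,.072).round(4))
for p in [(.4253,.1413,.072),(.4329,.1375,.072),(.428,.142,.072)]: print(p,[proj(p,n).round(1) for n in("top","side","wrist")])
E
```

```text
wrist [315.75 235.69] area 214.3 [0.4308 0.1376 0.072 ]Traceback (most recent call last):
  File "<stdin>", line 9, in <module>
  File "<stdin>", line 6, in spot
    return _wrapfunc(a, 'argmin', axis=axis, out=out, **kwds)
    return bound(*args, **kwds)
ValueError: attempt to get argmin of an empty sequence
```

```bash
cat >> h.py <<'E'
def spot(f,c,r,name,z,th):
    "dark blob nearest to pixel c -> world point at height z"
    g=cv2.imread(f,0); x0,y0=int(c[0]-r),int(c[1]-r)
    p=cv2.resize(g[y0:y0+2*r+1,x0:x0+2*r+1],None,fx=8,fy=8,interpolation=cv2.INTER_CUBIC)
    n,l,st,ce=cv2.connectedComponentsWithStats((p<th).astype(np.uint8))
    if n<2: return print(name,th,"none")
    k=1+np.argmin(np.linalg.norm(ce[1:]-p.shape[0]/2,axis=1)); q=ce[k]/8-.4375+[x0,y0]
    print(name,q.round(2),"area",round(st[k][4]/64,1),onz(q,name,z).round(4))
E
python3 - <<'E'
from h import *
for t in(110,140): spot("pics/top0.png",(256,231),4,"top",.072,t)
for t in(60,80,110): spot("pics/side0.png",(299,221),6,"side",.072,t)
for t in(110,130): spot("pics/top0.png",(396,238),13,"top",.056,t)
for n in["top","side"]:
    hsv=cv2.cvtColor(cv2.imread(f"pics/{n}0.png"),cv2.COLOR_BGR2HSV)
    m=cv2.inRange(hsv,(14,80,60),(32,255,255))
    k,l,st,ce=cv2.connectedComponentsWithStats(m)
    for i in range(1,k):
        if 60<st[i][4]<2000 and 230<ce[i][0]<330: print(n,st[i],ce[i].round(2),onz(ce[i],n,.072).round(4))
for p in [(.4253,.1413,.072),(.4308,.1376,.072)]: print(p,[proj(p,n).round(1) for n in("top","side","wrist")])
E
```

```text
top [256.03 230.54] area 8.0 [0.4305 0.1413 0.072 ]
top [256.04 230.61] area 14.0 [0.4303 0.1413 0.072 ]
side [298.95 221.72] area 4.0 [0.4306 0.1402 0.072 ]
side [298.9 221.7] area 5.6 [0.4305 0.1403 0.072 ]
side [298.88 221.67] area 8.0 [0.4305 0.1405 0.072 ]
top [394.33 237.7 ] area 57.5 [ 0.4111 -0.2009  0.056 ]
top [395.74 237.99] area 151.8 [ 0.4103 -0.2044  0.056 ]
top [271 203  51   3  96] [294.7 204.4] [0.4945 0.0456 0.072 ]
top [245 220  23  23 404] [256.28 230.95] [0.4294 0.1406 0.072 ]
top [293 392  24  11 105] [304.2  398.66] [0.0255 0.0247 0.072 ]
top [269 452  33  28 352] [280.82 470.63] [-0.1406  0.081   0.072 ]
side [221   0  23   5  76] [232.61   1.95] [2.977896e+02 1.443754e+03 7.200000e-02]
side [304   0  26  35 352] [318.33  17.85] [ 6.9547 17.2187  0.072 ]
side [220  30  27  20 379] [233.09  38.69] [1.5769 6.4476 0.072 ]
side [298  56  21  12  70] [308.01  61.24] [1.6472 3.4817 0.072 ]
side [258 114  29  36 583] [271.12 132.93] [0.6039 1.0017 0.072 ]
side [304 180  27  12  96] [316.33 184.71] [0.5624 0.3731 0.072 ]
side [307 189  13   9  62] [313.74 192.92] [0.5321 0.3125 0.072 ]
side [247 190  29  28 427] [258.67 202.  ] [0.3705 0.2923 0.072 ]
side [288 217  22  35 629] [298.54 233.26] [0.4091 0.0795 0.072 ]
side [226 450  27  22  97] [240.57 456.87] [ 0.1541 -0.4675  0.072 ]
(0.4253, 0.1413, 0.072) [array([256. , 232.6]), array([296.7, 221.8]), array([317.8, 228.7])]
(0.4308, 0.1376, 0.072) [array([257.5, 230.4]), array([299.4, 222.1]), array([315.7, 235.7])]
```

Call:
drive_tool(
  slide=[
    [-0.08,-0.03,0],
    [-0.08,-0.03,0.5],
    [-0.08,-0.03,1.0],
    [-0.08,-0.03,1.5],
    [-0.08,-0.03,2.0],
    [-0.08,-0.03,2.5],
    [-0.08,-0.03,2.9],
    [-0.08,-0.03,3.15],
    [-0.08,-0.03,3.27],
    [-0.08,-0.03,3.27],
    [-0.08,-0.03,3.27],
    [-0.08,-0.03,3.27],
  ],
  yaw=[0,0,0,0,0,0,0,0,0,0,0,0],
)

```text
time_s: 3.75
ee_pos: [0.4313, 0.1396, 0.0427]
orientation: [0.157, 0.988, 0.0, 0.001]
wrist_force: [-0.3, 0.7, 0.2]
finger_gap: 0.094
grip_force: 0.0
```

Call:
drive_tool(
  slide=[
    [0,0,0],
    [0,0,0],
    [0,0,0],
    [0,0,0],
    [0,0,0],
    [0,0,0],
    [0,0,0],
    [0,0,0],
    [0,0,0],
    [0,0,0],
    [0,0,0],
    [0,0,0],
  ],
  yaw=[0,0,0,0,0,0,0,0,0,0,0,0],
  grip=40,
  grip_force=50,
)

```text
time_s: 4.95
ee_pos: [0.4309, 0.1395, 0.042]
orientation: [0.157, 0.988, 0.0, 0.0]
wrist_force: [0.9, 1.3, 1.1]
finger_gap: 0.0513
grip_force: 50.0
```

Gripped at 51.3 mm on the 52 mm head. I'll lift it and go to a spot just beyond the bore, so that the wrist camera sees the mouth.

Call:
drive_tool(
  slide=[
    [0,0,-0.3],
    [0,0,-0.9],
    [0,0,-1.6],
    [0,0,-2.3],
    [-0.2,-0.4,-2.7],
    [-0.5,-1.1,-2.8],
    [-0.85,-1.85,-2.8],
    [-1.2,-2.6,-2.8],
    [-1.55,-3.35,-2.8],
    [-1.9,-4.1,-2.8],
    [-2.25,-4.85,-2.8],
    [-2.6,-5.6,-2.8],
    [-2.9,-6.25,-2.8],
    [-3.05,-6.55,-2.8],
    [-3.1,-6.66,-2.8],
    [-3.1,-6.66,-2.8],
    [-3.1,-6.66,-2.8],
    [-3.1,-6.66,-2.8],
    [-3.1,-6.66,-2.8],
  ],
  yaw=[0,0,0,0,0,0,0,0,0,0,0,0,0,0,0,0,0,0,0],
)

```text
time_s: 6.85
ee_pos: [0.4752, -0.2244, 0.1821]
orientation: [0.156, 0.988, -0.0, 0.0]
wrist_force: [0.1, 0.2, -3.2]
finger_gap: 0.0512
grip_force: 50.0
```

```bash
python3 - <<'E'
from h import *
s=arm.sense(); print(s["time_s"],s["ee_pos"],s["finger_gap"],s["joints"].round(2))
for n in ["top","side","wrist"]:
    im=arm.read_camera(n); cv2.imwrite(f"pics/{n}2.png",im[:,:,::-1])
    for r in arm.landmark_of("bore_mouth",n): print(n,np.round(r["position"],1),round(r["confidence"],2),onz(r["position"],n,.056).round(4))
    for r in arm.landmark_of("bush_top",n): print(n,"bt",np.round(r["position"],1),round(r["confidence"],2),onz(r["position"],n,.212).round(4))
E
```

```text
6.85 [ 0.47524368 -0.2243702   0.18213467] 0.0511725061664744 [-0.51  0.27  1.62  0.    1.26 -1.77]
top bt [329.3 259.5] 0.84 [ 0.3532 -0.0361  0.212 ]
top bt [212.  239.3] 0.73 [0.3989 0.2172 0.212 ]
top bt [281.7 267.9] 0.54 [0.336  0.0663 0.212 ]
side [350.5 307.1] 0.7 [ 0.4103 -0.2081  0.056 ]
side bt [267.4 238. ] 0.88 [ 0.2624 -0.2     0.212 ]
side bt [276.3 204.6] 0.78 [ 0.3145 -0.071   0.212 ]
side bt [394.6 228.2] 0.69 [ 0.4715 -0.2286  0.212 ]
side bt [293.8 260.9] 0.61 [ 0.2785 -0.2835  0.212 ]
wrist bt [315.4 307.2] 0.75 [ 0.475  -0.2284  0.212 ]
wrist bt [504.7   5.6] 0.59 [ 0.383  -0.1249  0.212 ]
```

View pics/wrist2.png

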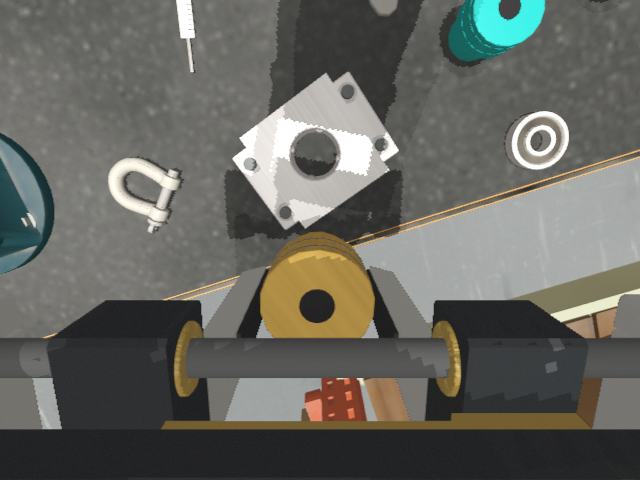

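Wrist view: the bush is upright in the fingers with its spot at about (317, 306). The bore mouth is centred near (316, 152) with radius about 25 px. I'll fit the rim and measure the spot.

```bash
cat > rim.py <<'E'
from h import *
def rim(f,name,c,dr=.006):
    "fit the bore's 42 mm rim in the picture, in world xy at z=.056: maximise the outward brightness step"
    from scipy.optimize import minimize
    g=cv2.GaussianBlur(cv2.imread(f,0),(0,0),.7).astype(np.float32)
    K,T=cam(name); P=np.linalg.inv(T); a=np.linspace(0,2*np.pi,180,endpoint=False)
    def samp(x,y,r):
        q=P@np.stack([x+r*np.cos(a),y+r*np.sin(a),0*a+.056,0*a+1]); u=K@q[:3]; u=(u[:2]/u[2]).astype(np.float32)
        return cv2.remap(g,u[0][None],u[1][None],cv2.INTER_LINEAR)[0]
    cost=lambda p:-np.clip(samp(*p,.0225)-samp(*p,.0195),-60,60).mean()
    G=[(cost((x,y)),x,y) for x in c[0]+np.arange(-.012,.0121,.001) for y in c[1]+np.arange(-.012,.0121,.001)]
    b=min(G); r=minimize(cost,b[1:],method="Nelder-Mead",options=dict(initial_simplex=[b[1:],(b[1]+.001,b[2]),(b[1],b[2]+.001)]))
    print(name,"rim",r.x.round(4),round(r.fun,1),proj((*r.x,.056),name).round(1))
E
python3 - <<'E'
from rim import *
rim("pics/wrist2.png","wrist",(.409,-.204)); rim("pics/top0.png","top",(.409,-.204)); rim("pics/side0.png","side",(.409,-.204))
for t in(50,70): spot("pics/wrist2.png",(317,306),26,"wrist",.212,t)
for t in(50,70): spot("pics/side2.png",(394,228),6,"side",.212,t)
g=cv2.imread("pics/wrist2.png"); cv2.imwrite("pics/b2.png",cv2.resize(g[110:200,260:380],None,fx=5,fy=5,interpolation=cv2.INTER_CUBIC))
E
```

```text
wrist rim [ 0.4109 -0.2091] -58.5 [314.4 154. ]
top rim [ 0.4103 -0.2053] -43.1 [396.1 238. ]
side rim [ 0.4103 -0.2076] -47.5 [350.4 306.9]
wrist [316.59 305.79] area 873.8 [ 0.4745 -0.2277  0.212 ]
wrist [316.6  305.73] area 910.4 [ 0.4745 -0.2277  0.212 ]
side [392.36 226.69] area 5.4 [ 0.4709 -0.2222  0.212 ]
side [392.39 226.63] area 7.9 [ 0.471 -0.222  0.212]
```

View pics/b2.png

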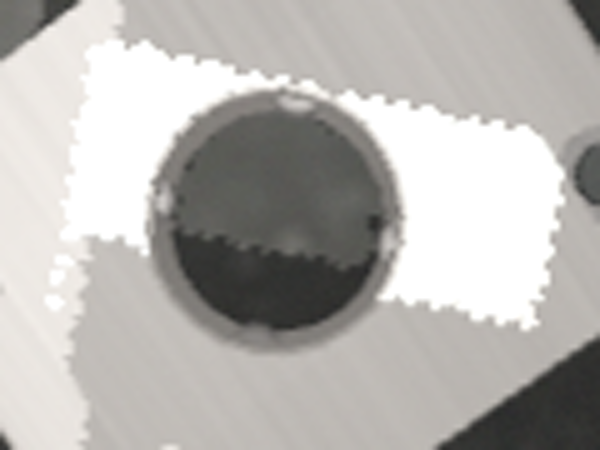

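The fit agrees with the picture. In the wrist frame the rim lies (-63.6, +18.6) mm from the bush axis. I'll go over the bore and down to about 8 mm above the mouth.

Call:
drive_tool(
  slide=[
    [0.4,0,0],
    [0.85,-0.02,0],
    [1.2,-0.04,0.1],
    [1.325,-0.04,0.4],
    [1.325,-0.04,0.8],
    [1.325,-0.04,1.2],
    [1.325,-0.04,1.42],
    [1.325,-0.04,1.52],
    [1.325,-0.04,1.52],
    [1.325,-0.04,1.52],
    [1.325,-0.04,1.52],
  ],
  yaw=[0,0,0,0,0,0,0,0,0,0,0],
  grip_force=60,
)

```text
time_s: 8.4
ee_pos: [0.4119, -0.2068, 0.1067]
orientation: [0.157, 0.988, -0.0, 0.001]
wrist_force: [-0.5, 0.4, -3.0]
finger_gap: 0.0507
grip_force: 60.0
```

```bash
python3 - <<'E'
from h import *
s=arm.sense(); print(s["ee_pos"],s["wrist_force"].round(1))
im=arm.read_camera("side")[:,:,::-1]; a=im[230:350,290:410]
b=arm.read_camera("wrist")[140:350,210:420,::-1]
cv2.imwrite("pics/s3.png",np.hstack([cv2.resize(a,(400,400)),cv2.resize(b,(400,400))]))
E
```

```text
[ 0.41185039 -0.20678582  0.10665366] [-0.5  0.4 -3. ]
```

View pics/s3.png

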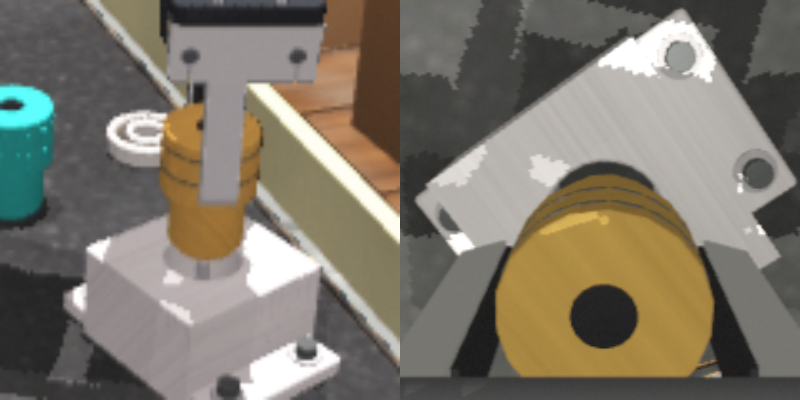

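Side and wrist views: the foot sits centred over the bore, at about (206, 245) against the mouth at (203, 260) in the left crop. I'll lower it slowly into the free part of the bore.

Call:
drive_tool(
  slide=[
    [0,0,0.08],
    [0,0,0.16],
    [0,0,0.24],
    [0,0,0.3],
    [0,0,0.36],
    [0,0,0.42],
    [0,0,0.48],
    [0,0,0.5],
    [0,0,0.5],
  ],
  yaw=[0,0,0,0,0,0,0,0,0],
)

```text
time_s: 9.4
ee_pos: [0.4115, -0.2065, 0.0808]
orientation: [0.157, 0.988, 0.0, -0.0]
wrist_force: [-0.2, -0.3, -3.2]
finger_gap: 0.0506
grip_force: 60.0
```

No side load and 17 mm in. Now the press.

Call:
drive_tool(
  slide=[
    [0,0,0.04],
    [0,0,0.08],
    [0,0,0.12],
    [0,0,0.16],
    [0,0,0.2],
    [0,0,0.24],
    [0,0,0.28],
    [0,0,0.28],
    [0,0,0.28],
  ],
  yaw=[0,0,0,0,0,0,0,0,0],
)

```text
time_s: 10.3
ee_pos: [0.412, -0.2069, 0.0674]
orientation: [0.157, 0.988, -0.0, 0.001]
wrist_force: [1.8, -1.1, 2.8]
finger_gap: 0.051
grip_force: 60.0
```

Call:
drive_tool(
  slide=[
    [0,0,0.03],
    [0,0,0.06],
    [0,0,0.09],
    [0,0,0.11],
    [0,0,0.11],
    [0,0,0.11],
  ],
  yaw=[0,0,0,0,0,0],
)

```text
time_s: 10.9
ee_pos: [0.412, -0.2068, 0.062]
orientation: [0.157, 0.988, -0.0, 0.001]
wrist_force: [0.8, -1.1, 6.7]
finger_gap: 0.0512
grip_force: 60.0
```

Call:
drive_tool(
  slide=[
    [0,0,0.01],
    [0,0,0.02],
    [0,0,0.03],
    [0,0,0.03],
  ],
  yaw=[0,0,0,0],
)

```text
time_s: 11.3
ee_pos: [0.4122, -0.2069, 0.0619]
orientation: [0.157, 0.988, -0.0, 0.001]
wrist_force: [-7.6, 4.0, 29.1]
finger_gap: 0.0508
grip_force: 60.0
```

```bash
python3 - <<'E'
from h import *
s=arm.sense(); print(s["ee_pos"],s["wrist_force"].round(1))
im=arm.read_camera("side")[:,:,::-1]; a=im[240:340,300:400]
b=arm.read_camera("wrist")[140:350,210:420,::-1]
cv2.imwrite("pics/s4.png",np.hstack([cv2.resize(a,(400,400),interpolation=cv2.INTER_CUBIC),cv2.resize(b,(400,400))]))
E
```

```text
[ 0.41216229 -0.2069151   0.06187755] [-7.6  4.  29.1]
```

View pics/s4.png

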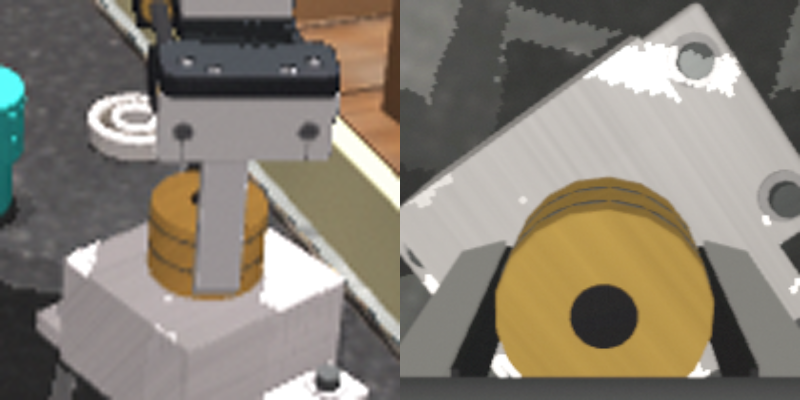

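It's home: a hard stop at TCP z = 61.9 mm (62 expected) with the force jumping to 29 N, and the pictures show the head on the housing face. Now I'll release and lift.

Call:
drive_tool(
  slide=[
    [0,0,0],
    [0,0,0],
    [0,0,0],
    [0,0,0],
    [0,0,0],
    [0,0,0],
    [0,0,0],
    [0,0,0],
    [0,0,0],
    [0,0,-0.1],
    [0,0,-0.4],
    [0,0,-0.9],
    [0,0,-1.5],
    [0,0,-2.1],
    [0,0,-2.5],
    [0,0,-2.6],
    [0,0,-2.6],
    [0,0,-2.6],
  ],
  yaw=[0,0,0,0,0,0,0,0,0,0,0,0,0,0,0,0,0,0],
  grip=94,
)

```text
time_s: 13.2
ee_pos: [0.4111, -0.2063, 0.1889]
orientation: [0.157, 0.988, 0.0, -0.001]
wrist_force: [0.4, 0.7, -0.1]
finger_gap: 0.0935
grip_force: 0.0
```

```bash
python3 - <<'E'
from h import *
s=arm.sense(); print(s["ee_pos"],s["wrist_force"].round(1))
a=arm.read_camera("side")[240:340,300:400,::-1]; w=arm.read_camera("wrist")[:,:,::-1]; cv2.imwrite("pics/w5.png",w)
for r in arm.landmark_of("bush_top","wrist"): print(np.round(r["position"],1),onz(r["position"],"wrist",.092).round(4))
b=w[130:340,210:420]
cv2.imwrite("pics/s5.png",np.hstack([cv2.resize(a,(400,400),interpolation=cv2.INTER_CUBIC),cv2.resize(b,(400,400))]))
E
```

```text
[ 0.4111343  -0.20633383  0.18886349] [ 0.4  0.7 -0.1]
[495.8 107.9] [ 0.3569 -0.0547  0.092 ]
[314.7 242.9] [ 0.412 -0.211  0.092]
```

View pics/s5.png

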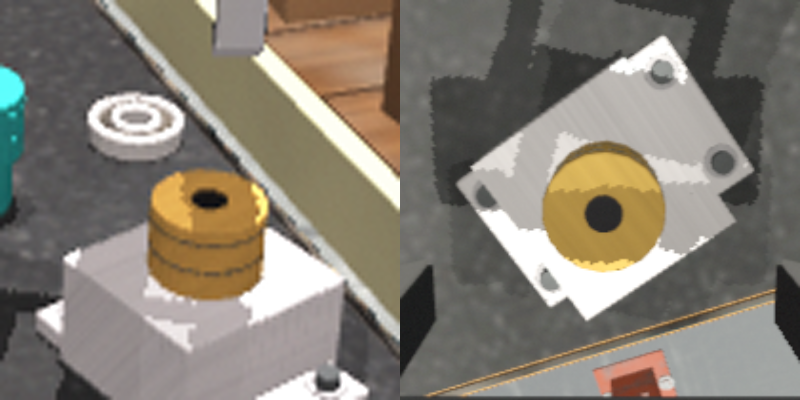

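The bush sits flush and upright (head base at about (205, 295) on the housing face in the left crop), and the gripper is clear. Handing in.

```bash
python3 -c "
from cell import arm; print(arm.job_done())"
```

```text
the job is handed in; nothing more can be done
None
```

I pressed the brass bush into the bore until it hit a hard stop at the expected height. The pictures show its head flush and upright on the housing. I released it and handed the job in at about 13 s of the 54 s allowed; the hand-in call gave no verdict.

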